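Press a pivot bushing home, then cover it with separator sheet and clamp plate

ROBOT

A 7-joint arm with a two-finger parallel gripper is mounted at the origin on the work surface. World frame = base frame: x ahead of the robot, y to its left, z up, the work surface at z = 0. Lengths are in m, angles in rad, forces in N, time in s.
With the tool pointing down it reaches from about 0.425 to 0.825 m from the base axis. Payload 3.6 kg.
Tool frame: the origin (TCP) lies on the centre line of the jaws, within the pads' length; the fingertips stand 22 mm ahead of it and the grasp point (between the pads) lies 3 mm ahead of it; z points along the fingers, x is the direction in which the jaws open and shut, and the axes are right-handed (so a half turn about z gives the same grasp; the last joint's range is limited). The gripper opens to 85 mm and grips with 20 to 120 N. Pads are 22 mm wide; open, the fingers measure 114 mm over their backs; the gripper's body (76 mm by 85 mm) begins 54 mm behind the grasp point. The pads swing forward as they close: fully open they stand 13 mm farther back than shut.
Start: joints at [-1.317, 0.615, -0.013, 1.423, 0.008, 1.103, -0.04], TCP at [0.179, 0.625, 0.253] pointing down, gripper open.
Joint ranges: [-3.12, 3.12], [-0.3, 2.06], [-1.34, 1.32], [0.26, 2.42], [-1.36, 4.5], [0.01, 1.98], [-2.84, 2.84]. Speed limits (rad/s): [2.79, 2.79, 3.14, 3.14, 3.14, 3.14, 3.14].

INTERFACE

Orientations are given as a rotation vector (axis times angle).
In Python, from rig import r gives the robot as it stands.
- The arm moves only by the tool step_arm, never from a script. Its argument "rows" is a list of rows, each an object of numbers: "gripper": the opening in per cent of the stroke, from 0 (shut) to 100 (fully open); "x", "y", "z": the shift along the world's x, y, z in m; "spin": the turn about the world's z in degrees. In form: [{"gripper": .., "x": .., "y": .., "z": .., "spin": ..}, ...]. A call has 1 to 10 rows; each row is the pose to reach, as a shift and turn from the pose commanded when the call began; what a row does not reach only later rows make up. A row lasts 1/12 s, in which the tool goes at most 41.7 mm and 7.16 degrees, less where a joint would pass 70% of its speed; a pose out of reach is approached as far as the arm can. A call with a gripper value outside its range is refused whole. The fingers move at their own pace and stop on an object; "squeeze" is the grip in N (left out, the last holds). Time passes only in rows, so rows that repeat a pose let the fingers close. It gives the time, the measured TCP pose, the force and the opening at its end, in the units of the state.
- r.read_state(): the state, without advancing time (a new reading comes with each control period).
- r.camera(name): name is "side" or "top"; returns the picture (384x512x3 uint8, red, green, blue); there is no depth.
- r.camera_model(name): a dict with "camera_matrix" (3x3 intrinsics, pixels), "R" (3x3) and "t" (3): a world point X has camera coordinates R X + t. Camera axes: x right, y down, z forward; pixel columns grow to the right and rows downward; lengths in m; the calibration is good to about 2 mm. A picture is of the moment at which its call begins. camera_model takes no time and is no camera call.
- r.hand_in(): hands the job in, once; it reports no verdict.
The state is a dict: "time_s": time; "joint_pos": joint angles; "dq": joint speeds; "tau": joint torques, N m; "tool_pos": TCP position; "eef_rot": TCP orientation; "ft_force": force on the tool from outside, world axes, zero at the start; "moment": the same for the moment, N m; "grip_width": opening from 0.0 (shut) to 1.0 (fully open).
Only numpy, scipy, OpenCV 4.12 (cv2) and the standard library are available. Lean on these libraries where they do the work, as an engineer would, in place of code of your own. Each camera call takes 0.05 s, during which the arm holds its last target. There are 200 camera calls.

TASK

Press the narrower, taller bushing tapered end first into the bore of the black bearing block until you feel it come up against the shoulder deep inside, and stop there without forcing it. Then bridge the block's two raised ends with the white separator sheet, lying flat, centred over the bore and along the block, and stack the aluminium plate squarely on the sheet. Leave the wider bushing, the wrench and the flange where they are.

Things in the scene. Friction and masses are not known exactly. Their poses are not given: they have to be found in the camera images.
- bushing_mid (a point): Centre (half-way up) of the bushing: plain aluminium cylinder, closed flat top, 50 mm diameter, 60 mm long, about 0.16 kg, standing on the bench; the narrower and taller of the two aluminium bushings. Own z runs up its axis; top 30 mm above, foot 30 mm below this point. The lowest 12 mm taper to 45 mm diameter at the foot.
- bore_mouth (a point): Centre of the bore's mouth on the block's flat face, 80 mm above the bench; x along the block, y across, z up. Bore vertical, 54 mm diameter, 3 mm chamfer. Inside, 12 to 42 mm down, four springs bulge in (47.6 mm across) and grip the bushing: it enters 12 to 20 mm freely, then needs a steady push of about 5 to 14 N and stays where left. At the shoulder the force rises steeply.
- block: The fixed black bearing block, 160 mm long (x), 96 mm wide (y); origin at the centre of its underside. Face round the bore 80 mm above the bench. At each end of its length a raised land, 25 mm long and as wide as the block, stands 16 mm above that face; 110 mm clear between the lands.
- shoulder_face (a point): Centre of the ring-shaped shoulder's upper face, fixed inside the bore, 52 to 58 mm below the mouth (it differs from one start to the next). With its foot on the shoulder the bushing's top stands 2 to 8 mm above the face round the mouth, below the lands.
- shoulder: The ring that carries the shoulder (54 mm outer, 32 mm inner diameter, 12 mm thick), deep in the bore; origin at the centre of its underside.
- bushing: The same bushing; origin at the centre of its foot.
- sheet_mid (a point): Centre of the white plastic separator sheet, 150 x 62 x 6 mm (own x along its length, y across, z up), 0.12 kg, lying flat on a wooden rest 110 x 40 mm and 30 mm high, which it overhangs on all sides.
- plate_mid (a point): Centre of the aluminium clamp plate, 150 x 62 x 14 mm (own x along its length, y across, z up), about 0.35 kg, lying flat on a second wooden rest like the first.
- sheet: The same sheet; origin at the centre of its underside.
- plate: The same plate; origin at the centre of its underside.
- wide_bushing_mid (a point): Centre of the other aluminium bushing, 68 mm in diameter and 42 mm tall, standing on the bench: not for this bore, leave it.
- wrench: A steel wrench, 160 mm long, lying loose on the bench between robot and block; origin under its centre, x along it: leave it.
- flange_mid (a point): Centre of an aluminium vacuum flange, 90 mm in diameter and 30 mm tall, lying beyond the block: leave it.
Mind the look-alikes: they are no part of the job. What is shaped like the bushing but red or turquoise is not meant.

How it is judged:
On the way, in this order (a step that is already met when the one before it is completed fails the run):
1. the bushing is pressed home on the shoulder, upright in the bore (horizontal distance between bushing_mid and shoulder_face below 0.004 m and z of bushing_mid in the frame of shoulder_face below 0.0318 m and angle between bushing_mid's own z axis and vertical below 0.06 rad), for 0.2 s.
2. the separator sheet lies flat on the two lands, centred and along the block (horizontal distance between sheet_mid and bore_mouth below 0.012 m and z of sheet_mid in the frame of bore_mouth between 0.016 and 0.022 m and angle between sheet_mid's own z axis and vertical below 0.05 rad and angle between the x axis of sheet_mid and the x axis of bore_mouth, either way round below 0.17 rad), for 0.2 s.
At the end, for the whole second after the job is handed in: Bushing upright with its foot on the shoulder (1.8 mm; 4 mm off-axis, 0.06 rad); sheet flat on both lands and plate flat on the sheet (height 3 mm, tilt 0.05 rad), each centred on the bore within 12 mm and along the block within 0.17 rad; all at rest (all of step 1 and all of step 2 and horizontal distance between plate_mid and bore_mouth below 0.012 m and z of plate_mid in the frame of bore_mouth between 0.026 and 0.032 m and angle between plate_mid's own z axis and vertical below 0.05 rad and angle between the x axis of plate_mid and the x axis of bore_mouth, either way round below 0.17 rad and linear speed of each of bushing, sheet, plate below 0.02 m/s); the robot touches nothing.
It fails at once if the bushing is rammed against the shoulder (more than 60 N) (contact force between bushing and shoulder above 60 N).
It fails at once if the other bushing, the wrench or the flange is moved by more than 25 mm (distance of any of wide_bushing_mid, wrench, flange_mid from where it was at the start of the episode above 0.025 m).
It also fails if it takes over 69 s, if anything falls off the work surface, if the arm or the gripper's body presses on something with over 40 N, if the wrist force passes 120 N, or if a joint passes its speed limit or range.

## Working session

There is one attempt and no reset: what is moved stays moved. The work goes in short steps, Python scripts to look and compute and a tool call to move; the robot and the scene stay as the last step left them, time stands still between calls to the robot, and variables do not carry over. Pictures are saved under pics/ and viewed, about 8 in all and at most 12, crops included, and the job is handed in when it is done.

Besides the shell and the picture viewer there is one more tool, called after ">>>" by a JSON object that holds its "api" and its "payload". step_arm: Moves the arm, as the interface text tells. Its arguments: {"type":"object","properties":{"rows":{"type":"array"},"squeeze":{"type":"number"}},"required":["rows"]}

```bash
mkdir -p pics; ls
python3 - <<'E'
from rig import r
import cv2,numpy as np
for n in("top","side"):
    im=r.camera(n); cv2.imwrite(f"pics/{n}0.png",im[:,:,::-1])
    m=r.camera_model(n); print(n,np.round(m["camera_matrix"],1).tolist(),np.round(m["R"],3).tolist(),np.round(m["t"],3).tolist())
s=r.read_state();print(s)
E
```

```text
pics
top [[441.0, 0.0, 259.2], [0.0, 441.0, 182.7], [0.0, 0.0, 1.0]] [[-0.02, -0.999, 0.026], [-0.996, 0.018, -0.091], [0.091, -0.027, -0.996]] [0.0, 0.589, 1.022]
side [[421.4, 0.0, 255.3], [0.0, 421.4, 189.1], [0.0, 0.0, 1.0]] [[-0.904, -0.427, -0.019], [-0.227, 0.518, -0.825], [0.362, -0.742, -0.565]] [0.54, 0.185, 0.712]
{'time_s': 0.1, 'joint_pos': array([-1.31751836,  0.61585123, -0.01260208,  1.42477587,  0.00810034,
        1.10336642, -0.04037274]), 'dq': array([-1.14830908e-04, -5.33604985e-04, -2.71363450e-04, -3.70942670e-03,
        6.77043510e-06, -1.03198836e-03,  1.04310382e-03]), 'tau': array([ 1.48735857e-03, -4.70384252e+01,  2.60320846e-01, -1.71571022e+01,
        1.00445846e-02,  5.83553381e-03, -2.07273951e-05]), 'tool_pos': array([0.17931081, 0.62410992, 0.25222297]), 'eef_rot': array([ 2.50825209,  1.88923082, -0.00291156]), 'ft_force': array([-0.59814329,  0.28679527,  0.35569001]), 'moment': array([0.02248148, 0.02845302, 0.00141103]), 'grip_width': 1.0010213912819763}
```

View pics/top0.png

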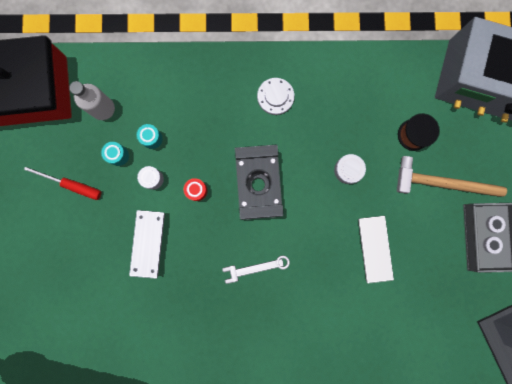

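View pics/side0.png

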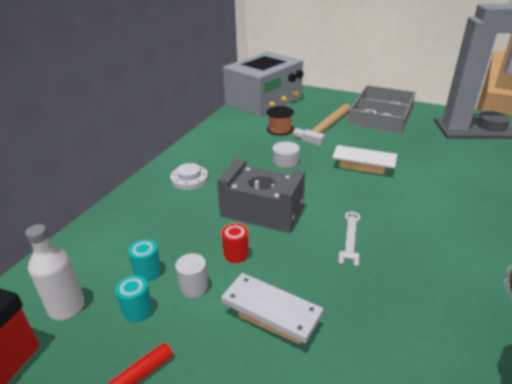

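Top view candidates for the bushing:
- Grey cylinder (150,178), narrow.
- Grey cylinder (351,169), wide.
- Red (195,189).
- Turquoise (148,134) and (112,153).
- Flange (276,96) and bottle (90,97).

In the side view, (192,275) is grey, narrow and tall, and (286,154) is squat. I choose top (150,178). The plate, with screws, is at (147,245). The sheet is at (376,249), the block at (259,183) and the wrench at (257,269).

```bash
cat > h.py <<'E'
import cv2,numpy as np
from rig import r
def ray(n,u,v,z):
    m=r.camera_model(n);K=np.array(m["camera_matrix"]);R=np.array(m["R"]);t=np.array(m["t"])
    c=-R.T@t; d=R.T@np.linalg.solve(K,[u,v,1.]); return c+d*(z-c[2])/d[2]
def proj(n,X):
    m=r.camera_model(n);p=np.array(m["camera_matrix"])@(np.array(m["R"])@X+np.array(m["t"]));return p[:2]/p[2]
def blob(im,mask,box):
    x0,y0,x1,y1=box; s=np.zeros(mask.shape,np.uint8); s[y0:y1,x0:x1]=mask[y0:y1,x0:x1]
    cs,_=cv2.findContours(s,cv2.RETR_EXTERNAL,cv2.CHAIN_APPROX_NONE); return max(cs,key=cv2.contourArea)
E
python3 - <<'E'
from h import *
im=cv2.imread("pics/top0.png");S=cv2.imread("pics/side0.png")
hsv=cv2.cvtColor(im,cv2.COLOR_BGR2HSV)
light=((hsv[...,1]<60)&(hsv[...,2]>110)).astype(np.uint8)*255
for n,box,z in(("plate",(120,202,175,290),.044),("sheet",(345,205,405,295),.036)):
    c=blob(im,light,box); q=cv2.boxPoints(cv2.minAreaRect(c)); W=np.array([ray("top",*p,z)[:2] for p in q])
    e=[W[1]-W[0],W[2]-W[1]]; L=max(e,key=np.linalg.norm)
    print(n,q.round(1).tolist(),"c",W.mean(0).round(4),[np.linalg.norm(x).round(4) for x in e],"ang",np.degrees(np.arctan2(L[1],L[0])).round(1))
print("bushing row vals",hsv[178,132:170,2].tolist(),hsv[160:195,150,2].tolist())
for z in(.06,0):
  for n,box in(("b",(130,155,170,200)),("wide",(330,145,375,195))):
    c=blob(im,light,box);(u,v),rad=cv2.minEnclosingCircle(c);print(n,u,v,rad,ray("top",u,v,z).round(4))
dark=((hsv[...,2]<75)&(hsv[...,1]<90)).astype(np.uint8)*255
c=blob(im,dark,(225,135,295,225));q=cv2.boxPoints(cv2.minAreaRect(c));print("block",q.round(1).tolist(),[ray("top",*p,.096).round(4)[:2].tolist() for p in q])
cr=lambda a,b:cv2.resize(a[b[1]:b[3],b[0]:b[2]],(390,290),interpolation=cv2.INTER_CUBIC)
cv2.imwrite("pics/m1.png",np.vstack([np.hstack([cr(im,(120,145,187,195)),cr(im,(219,143,299,203+0)) ]),np.hstack([cr(S,(150,230,230,290)),cr(im,(219,170,299,230))])]))
E
```

```text
plate [[128.5, 275.79998779296875], [135.3000030517578, 209.1999969482422], [163.60000610351562, 212.10000610351562], [156.8000030517578, 278.70001220703125]] c [0.4514 0.2524] [np.float64(0.1522), np.float64(0.0656)] ang -5.5
sheet [[357.79998779296875, 218.1999969482422], [385.0, 214.60000610351562], [393.5, 279.8999938964844], [366.29998779296875, 283.3999938964844]] c [ 0.4279 -0.2801] [np.float64(0.0653), np.float64(0.1526)] ang -175.1
bushing row vals [115, 115, 116, 116, 124, 179, 241, 244, 246, 248, 248, 247, 247, 246, 245, 244, 244, 245, 245, 245, 245, 246, 247, 248, 246, 245, 239, 195, 97, 79, 76, 69, 66, 64, 64, 66, 87, 114] [117, 119, 121, 120, 120, 129, 193, 240, 245, 246, 248, 246, 245, 244, 245, 245, 246, 246, 245, 245, 245, 245, 245, 248, 246, 246, 243, 206, 122, 107, 117, 119, 118, 119, 119]
b 148.1521759033203 176.8478240966797 11.510140419006348 [0.604  0.2446 0.06  ]
wide 350.5 168.22727966308594 15.103738784790039 [ 0.6161 -0.2226  0.06  ]
b 148.1521759033203 176.8478240966797 11.510140419006348 [0.6105 0.258  0.    ]
wide 350.5 168.22727966308594 15.103738784790039 [ 0.6233 -0.2369  0.    ]
block [[240.5, 182.0], [257.5, 164.0], [266.0, 172.0], [249.0, 190.0]] [[0.585, 0.0326], [0.6247, -0.0058], [0.6064, -0.0244], [0.5668, 0.0141]]
```

View pics/m1.png

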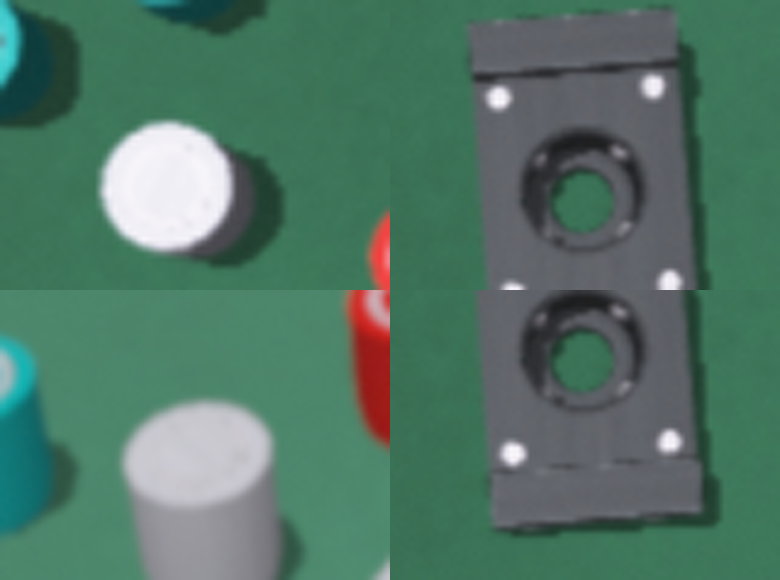

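The choice is confirmed: a plain, closed aluminium top at (148,177). The block's bore mouth is at about (258.5,182), with white screws at its corners and lands at rows 145 and 219. Next I'll measure the bore and the bushing.

Run:
```python
from h import *
im=cv2.imread("pics/top0.png");hsv=cv2.cvtColor(im,cv2.COLOR_BGR2HSV)
light=((hsv[...,1]<70)&(hsv[...,2]>140)).astype(np.uint8)*255
sub=np.zeros_like(light);sub[150:216,236:286]=light[150:216,236:286]
n,_,st,ce=cv2.connectedComponentsWithStats(sub)
P=np.array([ray("top",*c,.08)[:2] for c in ce[1:]]);print(ce[1:].round(1).tolist(),st[1:,4],P.round(4).tolist(),"mean",P.mean(0).round(4))
C=np.array([ray("top",*p,.096)[:2] for p in((235.4,148.2),(277.7,145.5),(283,216),(240.1,219.3))]);print("lands",C.round(4).tolist(),C.mean(0).round(4),np.linalg.norm(C[0]-C[3]),np.linalg.norm(C[0]-C[1]))
d=(C[0]+C[1]-C[2]-C[3]);print("yaw",np.degrees(np.arctan2(d[1],d[0])))
print("mouth",ray("top",258.5,182.1,.08))
b=((hsv[...,1]<70)&(hsv[...,2]>180)).astype(np.uint8)
x=np.zeros_like(b);x[155:200,130:172]=b[155:200,130:172];m=cv2.moments(x,True);u,v=m["m10"]/m["m00"],m["m01"]/m["m00"]
print("bush",u,v,m["m00"],ray("top",u,v,.06))
# side view: top face ellipse
S=cv2.imread("pics/side0.png");print("side proj top centre",proj("side",ray("top",u,v,.06)),"mouth in side",proj("side",ray("top",258.5,182.1,.08)))
g=cv2.cvtColor(S,cv2.COLOR_BGR2GRAY);print(g[255:300:2,192].tolist(),g[264,170:215].tolist())
s=r.read_state();R=cv2.Rodrigues(s["eef_rot"])[0];print(R.round(3).tolist(),"jaw deg",np.degrees(np.arctan2(R[1,0],R[0,0])))
```

```text
[[272.4, 160.5], [240.9, 162.9], [265.5, 174.0], [275.9, 201.1], [243.7, 203.5]] [23 22  2 22 26] [[0.6344, -0.0402], [0.63, 0.0314], [0.6037, -0.0238], [0.542, -0.046], [0.5379, 0.0266]] mean [ 0.5896 -0.0104]
lands [[0.6611, 0.0429], [0.6658, -0.0519], [0.508, -0.0599], [0.5026, 0.035]] [ 0.5843 -0.0085] 0.1587580992574547 0.0949249326100322
yaw 2.8833220806285307
mouth [ 0.58561003 -0.00762778  0.08      ]
bush 148.21784776902888 176.6509186351706 381.0 [0.60444379 0.2444194  0.06      ]
side proj top centre [189.32371942 262.39900511] mouth in side [261.13924546 180.41513644]
[199, 200, 202, 202, 201, 200, 200, 197, 200, 189, 157, 152, 152, 152, 151, 151, 150, 149, 149, 148, 145, 134, 119] [116, 116, 115, 116, 127, 156, 186, 199, 202, 202, 202, 202, 202, 204, 204, 205, 204, 203, 202, 201, 201, 200, 200, 201, 202, 202, 200, 197, 193, 193, 194, 199, 201, 197, 182, 153, 126, 116, 114, 114, 115, 115, 114, 115, 114]
[[0.276, 0.961, -0.001], [0.961, -0.276, -0.002], [-0.002, 0.0, -1.0]] jaw deg 73.97456318085439
```

Bore at about (0.5855, -0.0075) with yaw 3°; the screws, mouth and lands agree within 2 mm. Bushing at (0.6045, 0.2445). Both side-view cross-checks fit and the sizes match. Now I'll reach.

>>> {"api": "step_arm", "payload": {"rows": [{"gripper": 75, "x": 0.03, "y": -0.027, "z": 0}, {"gripper": 75, "x": 0.06, "y": -0.054, "z": 0}, {"gripper": 75, "x": 0.09, "y": -0.081, "z": 0}, {"gripper": 75, "x": 0.12, "y": -0.108, "z": 0}, {"gripper": 75, "x": 0.15, "y": -0.135, "z": 0}, {"gripper": 75, "x": 0.18, "y": -0.162, "z": 0}, {"gripper": 75, "x": 0.21, "y": -0.189, "z": 0}, {"gripper": 75, "x": 0.24, "y": -0.216, "z": 0}, {"gripper": 75, "x": 0.27, "y": -0.243, "z": 0}, {"gripper": 75, "x": 0.3, "y": -0.27, "z": 0}]}}

```text
$.rows[0]: bad value
```

>>> {"api": "step_arm", "payload": {"rows": [{"gripper": 75, "x": 0.03, "y": -0.027, "z": 0, "spin": 0}, {"gripper": 75, "x": 0.06, "y": -0.054, "z": 0, "spin": 0}, {"gripper": 75, "x": 0.09, "y": -0.081, "z": 0, "spin": 0}, {"gripper": 75, "x": 0.12, "y": -0.108, "z": 0, "spin": 0}, {"gripper": 75, "x": 0.15, "y": -0.135, "z": 0, "spin": 0}, {"gripper": 75, "x": 0.18, "y": -0.162, "z": 0, "spin": 0}, {"gripper": 75, "x": 0.21, "y": -0.189, "z": 0, "spin": 0}, {"gripper": 75, "x": 0.24, "y": -0.216, "z": 0, "spin": 0}, {"gripper": 75, "x": 0.27, "y": -0.243, "z": 0, "spin": 0}, {"gripper": 75, "x": 0.3, "y": -0.27, "z": 0, "spin": 0}]}}

```text
time_s: 0.93
tool_pos: [0.4804, 0.353, 0.2529]
eef_rot: [-2.509, -1.89, 0.002]
ft_force: [1.3, 1.0, 0.1]
grip_width: 0.749
```

>>> {"api": "step_arm", "payload": {"rows": [{"gripper": 75, "x": 0.031, "y": -0.0275, "z": -0.02, "spin": 0}, {"gripper": 75, "x": 0.0575, "y": -0.05, "z": -0.04, "spin": 0}, {"gripper": 75, "x": 0.083, "y": -0.073, "z": -0.06, "spin": 0}, {"gripper": 75, "x": 0.108, "y": -0.095, "z": -0.08, "spin": 0}, {"gripper": 75, "x": 0.1255, "y": -0.1105, "z": -0.1, "spin": 0}, {"gripper": 75, "x": 0.1255, "y": -0.1105, "z": -0.12, "spin": 0}, {"gripper": 75, "x": 0.1255, "y": -0.1105, "z": -0.13, "spin": 0}, {"gripper": 75, "x": 0.1255, "y": -0.1105, "z": -0.13, "spin": 0}]}}

```text
time_s: 1.6
tool_pos: [0.6025, 0.244, 0.1199]
eef_rot: [-2.507, -1.889, 0.011]
ft_force: [-1.0, 0.3, 0.4]
grip_width: 0.748
```

Run:
```python
from h import *
a=r.camera("top");b=r.camera("side");c=lambda i,x,y:cv2.resize(i[y:y+120,x:x+130],None,fx=3,fy=3,interpolation=2)[:,:,::-1]
cv2.imwrite("pics/m2.png",np.hstack([c(a,85,110),c(b,125,180)]))
```

```text
(no output)
```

View pics/m2.png

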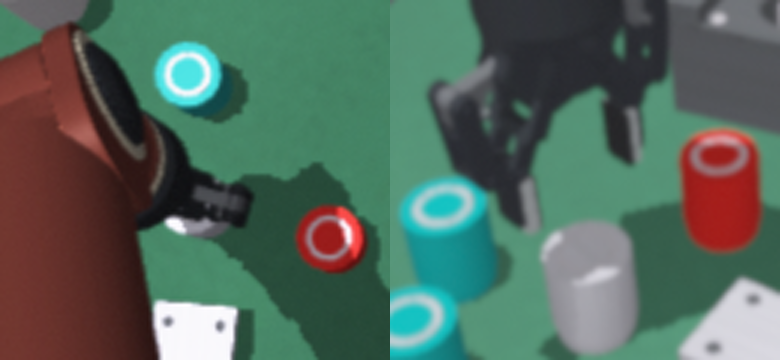

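The fingers straddle the grey bushing, with tips near (520,225) and (630,160) in the right-hand crop and the red and turquoise parts clear. I'll descend and grip.

>>> {"api": "step_arm", "payload": {"rows": [{"gripper": 75, "x": 0, "y": 0, "z": -0.03, "spin": 0}, {"gripper": 75, "x": 0, "y": 0, "z": -0.055, "spin": 0}, {"gripper": 75, "x": 0, "y": 0, "z": -0.069, "spin": 0}, {"gripper": 75, "x": 0, "y": 0, "z": -0.069, "spin": 0}, {"gripper": 45, "x": 0, "y": 0, "z": -0.069, "spin": 0}, {"gripper": 45, "x": 0, "y": 0, "z": -0.069, "spin": 0}, {"gripper": 45, "x": 0, "y": 0, "z": -0.069, "spin": 0}, {"gripper": 45, "x": 0, "y": 0, "z": -0.069, "spin": 0}], "squeeze": 50}}

```text
time_s: 2.37
tool_pos: [0.606, 0.2452, 0.0563]
eef_rot: [2.509, 1.89, 0.006]
ft_force: [-0.9, 0.5, 2.1]
grip_width: 0.567
```

>>> {"api": "step_arm", "payload": {"rows": [{"gripper": 40, "x": 0, "y": 0, "z": 0.03, "spin": 0}, {"gripper": 40, "x": 0, "y": 0, "z": 0.07, "spin": 0}, {"gripper": 40, "x": 0, "y": 0, "z": 0.1, "spin": 0}, {"gripper": 40, "x": -0.002, "y": -0.03, "z": 0.12, "spin": 0}, {"gripper": 40, "x": -0.004, "y": -0.065, "z": 0.13, "spin": 0}, {"gripper": 40, "x": -0.007, "y": -0.1, "z": 0.13, "spin": 0}, {"gripper": 40, "x": -0.01, "y": -0.135, "z": 0.13, "spin": 0}, {"gripper": 40, "x": -0.013, "y": -0.17, "z": 0.13, "spin": 0}, {"gripper": 40, "x": -0.016, "y": -0.205, "z": 0.13, "spin": 0}, {"gripper": 40, "x": -0.019, "y": -0.24, "z": 0.13, "spin": 0}]}}

```text
time_s: 3.2
tool_pos: [0.5856, 0.0025, 0.185]
eef_rot: [2.509, 1.89, 0.001]
ft_force: [1.1, -0.9, -2.5]
grip_width: 0.562
```

>>> {"api": "step_arm", "payload": {"rows": [{"gripper": 40, "x": 0, "y": -0.012, "z": 0, "spin": 0}, {"gripper": 40, "x": 0, "y": -0.012, "z": -0.02, "spin": 0}, {"gripper": 40, "x": 0, "y": -0.012, "z": -0.038, "spin": 0}, {"gripper": 40, "x": 0, "y": -0.012, "z": -0.038, "spin": 0}, {"gripper": 40, "x": 0, "y": -0.012, "z": -0.038, "spin": 0}]}}

```text
time_s: 3.62
tool_pos: [0.5854, -0.0075, 0.1459]
eef_rot: [-2.508, -1.89, 0.002]
ft_force: [-0.1, -0.2, -2.3]
grip_width: 0.569
```

Run:
```python
from h import *
print(r.read_state()["tool_pos"])
b=r.camera("side");a=r.camera("top");c=lambda i,x,y:cv2.resize(i[y:y+130,x:x+110],None,fx=3.5,fy=3.5,interpolation=2)[:,:,::-1]
cv2.imwrite("pics/m3.png",np.hstack([c(a,205,120),c(b,205,110)]))
```

```text
[ 0.5853514  -0.00748104  0.14592918]
```

View pics/m3.png

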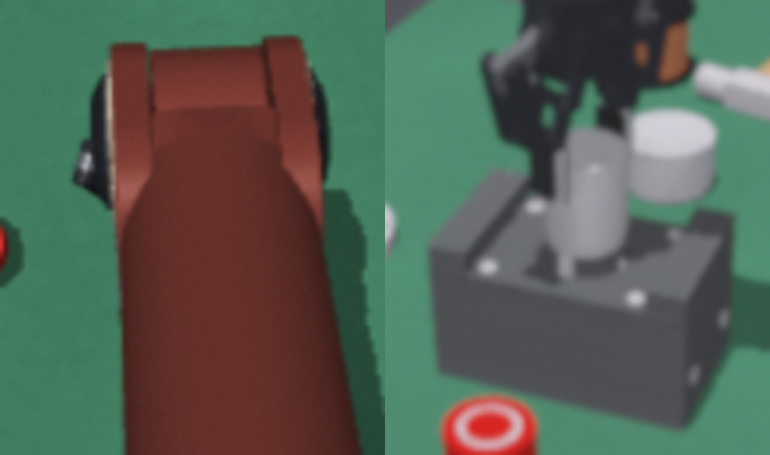

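The bushing is upright above the bore, foot near (590,250) in the right-hand crop with the bore mouth hidden beneath it. I'll lower it and watch the force.

>>> {"api": "step_arm", "payload": {"rows": [{"gripper": 40, "x": 0, "y": 0, "z": -0.004, "spin": 0}, {"gripper": 40, "x": 0, "y": 0, "z": -0.008, "spin": 0}, {"gripper": 40, "x": 0, "y": 0, "z": -0.012, "spin": 0}, {"gripper": 40, "x": 0, "y": 0, "z": -0.016, "spin": 0}, {"gripper": 40, "x": 0, "y": 0, "z": -0.02, "spin": 0}, {"gripper": 40, "x": 0, "y": 0, "z": -0.022, "spin": 0}]}}

```text
time_s: 4.22
tool_pos: [0.5856, -0.0078, 0.1235]
eef_rot: [-2.509, -1.89, 0.002]
ft_force: [-0.1, 0.1, -2.5]
grip_width: 0.564
```

>>> {"api": "step_arm", "payload": {"rows": [{"gripper": 40, "x": 0, "y": 0, "z": -0.003, "spin": 0}, {"gripper": 40, "x": 0, "y": 0, "z": -0.006, "spin": 0}, {"gripper": 40, "x": 0, "y": 0, "z": -0.009, "spin": 0}, {"gripper": 40, "x": 0, "y": 0, "z": -0.011, "spin": 0}, {"gripper": 40, "x": 0, "y": 0, "z": -0.013, "spin": 0}, {"gripper": 40, "x": 0, "y": 0, "z": -0.014, "spin": 0}]}}

```text
time_s: 4.72
tool_pos: [0.5869, -0.0072, 0.111]
eef_rot: [2.509, 1.89, 0.003]
ft_force: [-0.8, 0.3, 6.6]
grip_width: 0.568
```

>>> {"api": "step_arm", "payload": {"rows": [{"gripper": 40, "x": 0, "y": 0, "z": -0.003, "spin": 0}, {"gripper": 40, "x": 0, "y": 0, "z": -0.004, "spin": 0}, {"gripper": 75, "x": 0, "y": 0, "z": -0.003, "spin": 0}, {"gripper": 75, "x": 0, "y": 0, "z": -0.002, "spin": 0}, {"gripper": 75, "x": 0, "y": 0, "z": 0.02, "spin": 0}, {"gripper": 75, "x": 0, "y": 0, "z": 0.05, "spin": 0}, {"gripper": 0, "x": 0, "y": 0, "z": 0.06, "spin": 0}, {"gripper": 0, "x": 0, "y": 0, "z": 0.06, "spin": 0}, {"gripper": 0, "x": 0, "y": 0, "z": 0.06, "spin": 0}, {"gripper": 0, "x": 0, "y": 0, "z": 0.06, "spin": 0}]}}

```text
time_s: 5.55
tool_pos: [0.5848, -0.0079, 0.1689]
eef_rot: [-2.508, -1.889, 0.004]
ft_force: [0.3, 0.2, -0.3]
grip_width: 0.184
```

Run:
```python
from h import *
s=r.read_state();print(s["tool_pos"],s["ft_force"],s["grip_width"])
b=r.camera("side");c=lambda i,x,y:cv2.resize(i[y:y+100,x:x+110],None,fx=5,fy=5,interpolation=2)[:,:,::-1]
cv2.imwrite("pics/m4.png",c(b,205,120))
```

```text
[ 0.58484195 -0.00793299  0.16891255] [ 0.2684984   0.19984883 -0.3096241 ] 0.18385912120432027
```

View pics/m4.png

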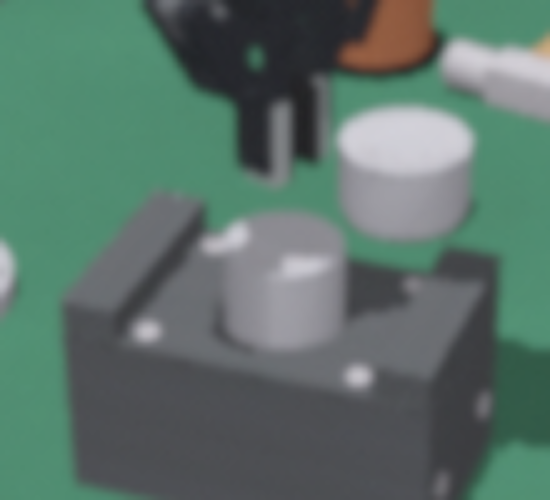

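The bushing stands upright in the bore with its top at (285,240) in the crop, about 30 mm proud, and the fingers are shutting above it. Now I'll push on the top with shut fingers.

>>> {"api": "step_arm", "payload": {"rows": [{"gripper": 0, "x": 0.0008, "y": 0.0005, "z": -0.01, "spin": 0}, {"gripper": 0, "x": 0.0008, "y": 0.0005, "z": -0.02, "spin": 0}, {"gripper": 0, "x": 0.0008, "y": 0.0005, "z": -0.03, "spin": 0}, {"gripper": 0, "x": 0.0008, "y": 0.0005, "z": -0.034, "spin": 0}, {"gripper": 0, "x": 0.0008, "y": 0.0005, "z": -0.037, "spin": 0}, {"gripper": 0, "x": 0.0008, "y": 0.0005, "z": -0.04, "spin": 0}, {"gripper": 0, "x": 0.0008, "y": 0.0005, "z": -0.043, "spin": 0}, {"gripper": 0, "x": 0.0008, "y": 0.0005, "z": -0.046, "spin": 0}]}}

```text
time_s: 6.27
tool_pos: [0.5877, -0.0071, 0.1255]
eef_rot: [2.508, 1.889, 0.003]
ft_force: [-1.7, -0.2, 9.1]
grip_width: 0.001
```

>>> {"api": "step_arm", "payload": {"rows": [{"gripper": 0, "x": 0, "y": 0, "z": -0.002, "spin": 0}, {"gripper": 0, "x": 0, "y": 0, "z": -0.004, "spin": 0}, {"gripper": 0, "x": 0, "y": 0, "z": -0.006, "spin": 0}, {"gripper": 0, "x": 0, "y": 0, "z": -0.008, "spin": 0}, {"gripper": 0, "x": 0, "y": 0, "z": -0.01, "spin": 0}, {"gripper": 0, "x": 0, "y": 0, "z": -0.011, "spin": 0}]}}

```text
time_s: 6.77
tool_pos: [0.5872, -0.0071, 0.1144]
eef_rot: [2.509, 1.89, 0.001]
ft_force: [-2.5, 0.5, 9.3]
grip_width: 0.0
```

>>> {"api": "step_arm", "payload": {"rows": [{"gripper": 0, "x": 0, "y": 0, "z": -0.001, "spin": 0}, {"gripper": 0, "x": 0, "y": 0, "z": -0.002, "spin": 0}, {"gripper": 0, "x": 0, "y": 0, "z": -0.003, "spin": 0}]}}

```text
time_s: 7.02
tool_pos: [0.5872, -0.0072, 0.1116]
eef_rot: [2.509, 1.89, 0.002]
ft_force: [-2.2, 1.7, 9.3]
grip_width: -0.003
```

>>> {"api": "step_arm", "payload": {"rows": [{"gripper": 0, "x": 0, "y": 0, "z": -0.0005, "spin": 0}, {"gripper": 0, "x": 0, "y": 0, "z": -0.001, "spin": 0}]}}

```text
time_s: 7.18
tool_pos: [0.5872, -0.0072, 0.1106]
eef_rot: [2.509, 1.89, 0.001]
ft_force: [-2.5, 0.6, 10.2]
grip_width: -0.0
```

>>> {"api": "step_arm", "payload": {"rows": [{"gripper": 0, "x": 0, "y": 0, "z": -0.0005, "spin": 0}, {"gripper": 0, "x": 0, "y": 0, "z": -0.001, "spin": 0}]}}

```text
time_s: 7.35
tool_pos: [0.5871, -0.0072, 0.1096]
eef_rot: [2.509, 1.89, 0.001]
ft_force: [-3.0, 0.4, 10.5]
grip_width: 0.0
```

>>> {"api": "step_arm", "payload": {"rows": [{"gripper": 0, "x": 0, "y": 0, "z": -0.0005, "spin": 0}, {"gripper": 0, "x": 0, "y": 0, "z": -0.001, "spin": 0}]}}

```text
time_s: 7.52
tool_pos: [0.5872, -0.0072, 0.1086]
eef_rot: [2.509, 1.889, 0.002]
ft_force: [-2.0, -0.1, 9.6]
grip_width: 0.001
```

>>> {"api": "step_arm", "payload": {"rows": [{"gripper": 0, "x": 0, "y": 0, "z": -0.0005, "spin": 0}, {"gripper": 0, "x": 0, "y": 0, "z": -0.001, "spin": 0}]}}

```text
time_s: 7.68
tool_pos: [0.5871, -0.0072, 0.1076]
eef_rot: [2.509, 1.89, 0.001]
ft_force: [-2.6, 0.5, 9.5]
grip_width: 0.0
```

>>> {"api": "step_arm", "payload": {"rows": [{"gripper": 0, "x": 0, "y": 0, "z": -0.0005, "spin": 0}, {"gripper": 0, "x": 0, "y": 0, "z": -0.001, "spin": 0}]}}

```text
time_s: 7.85
tool_pos: [0.5871, -0.0072, 0.1066]
eef_rot: [2.509, 1.89, 0.001]
ft_force: [-2.8, 1.8, 14.1]
grip_width: 0.002
```

>>> {"api": "step_arm", "payload": {"rows": [{"gripper": 0, "x": 0, "y": 0, "z": -0.0005, "spin": 0}, {"gripper": 0, "x": 0, "y": 0, "z": -0.001, "spin": 0}]}}

```text
time_s: 8.02
tool_pos: [0.5871, -0.0072, 0.1066]
eef_rot: [2.509, 1.889, 0.001]
ft_force: [-4.7, 0.9, 18.2]
grip_width: -0.006
```

>>> {"api": "step_arm", "payload": {"rows": [{"gripper": 0, "x": 0, "y": 0, "z": -0.0005, "spin": 0}, {"gripper": 0, "x": 0, "y": 0, "z": -0.001, "spin": 0}]}}

```text
time_s: 8.18
tool_pos: [0.5872, -0.0071, 0.1065]
eef_rot: [2.509, 1.889, 0.002]
ft_force: [-6.3, -0.1, 23.8]
grip_width: 0.0
```

The height stalled at 0.1065 while the force rose from 9.5 N to 24 N, so the bushing is on the shoulder with its top at about 84.5 mm, inside the 82–88 mm range. I'll retreat and go to the sheet.

>>> {"api": "step_arm", "payload": {"rows": [{"gripper": 0, "x": 0, "y": 0, "z": 0.01, "spin": 0}, {"gripper": 0, "x": 0, "y": 0, "z": 0.045, "spin": 0}, {"gripper": 100, "x": 0, "y": 0, "z": 0.08, "spin": 0}, {"gripper": 100, "x": -0.018, "y": -0.031, "z": 0.09, "spin": 7}, {"gripper": 100, "x": -0.038, "y": -0.065, "z": 0.09, "spin": 14}, {"gripper": 100, "x": -0.058, "y": -0.1, "z": 0.09, "spin": 21}, {"gripper": 100, "x": -0.078, "y": -0.135, "z": 0.09, "spin": 21}, {"gripper": 100, "x": -0.098, "y": -0.17, "z": 0.09, "spin": 21}, {"gripper": 100, "x": -0.118, "y": -0.204, "z": 0.09, "spin": 21}, {"gripper": 100, "x": -0.138, "y": -0.238, "z": 0.07, "spin": 21}]}}

```text
time_s: 9.02
tool_pos: [0.4507, -0.2464, 0.1768]
eef_rot: [2.119, 2.309, 0.003]
ft_force: [0.9, -1.2, -0.4]
grip_width: 1.004
```

>>> {"api": "step_arm", "payload": {"rows": [{"gripper": 100, "x": -0.02, "y": -0.035, "z": -0.02, "spin": 0}, {"gripper": 100, "x": -0.02, "y": -0.035, "z": -0.05, "spin": 0}, {"gripper": 100, "x": -0.02, "y": -0.035, "z": -0.08, "spin": 0}, {"gripper": 100, "x": -0.02, "y": -0.035, "z": -0.09, "spin": 0}, {"gripper": 100, "x": -0.02, "y": -0.035, "z": -0.09, "spin": 0}]}}

```text
time_s: 9.43
tool_pos: [0.4284, -0.2772, 0.0819]
eef_rot: [-2.118, -2.311, 0.002]
ft_force: [-0.5, -0.0, -0.8]
grip_width: 0.998
```

Run:
```python
from h import *
s=r.read_state();R=cv2.Rodrigues(s["eef_rot"])[0];print(s["tool_pos"],s["grip_width"],"jaw",np.degrees(np.arctan2(R[1,0],R[0,0])))
a=r.camera("top");b=r.camera("side");c=lambda i,x,y:cv2.resize(i[y:y+100,x:x+110],None,fx=3.5,fy=3.5,interpolation=2)[:,:,::-1]
cv2.imwrite("pics/m5.png",np.vstack([np.hstack([c(a,205,130),c(a,320,200)]),np.hstack([c(b,205,120),c(b,310,100)])])[:600*2])
i=cv2.imread("pics/m5.png");cv2.imwrite("pics/m5.png",cv2.resize(i,None,fx=.85,fy=.85))
```

```text
[ 0.42839817 -0.27716126  0.08194513] 0.9980638494092795 jaw 94.99041621697589
```

View pics/m5.png

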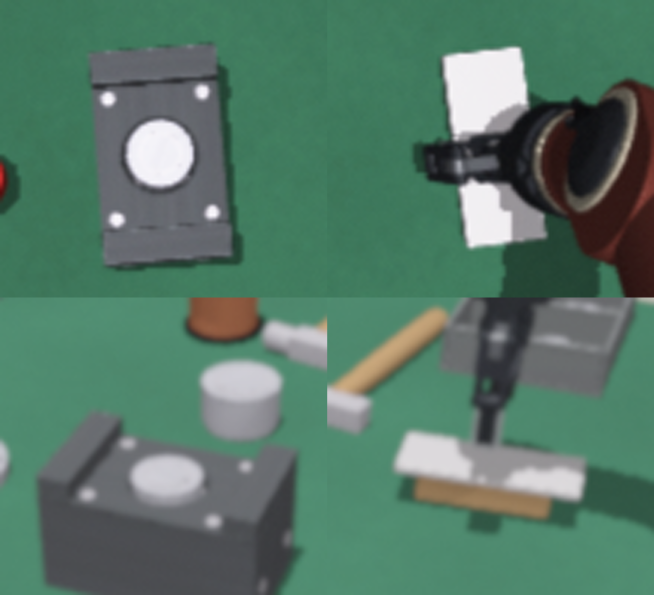

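The bushing sits low and centred in the bore (about (160,153) top-left), its top just above the face and below the lands. The jaws straddle the sheet (top-right, about (490,155)). I'll descend and grip it.

>>> {"api": "step_arm", "payload": {"rows": [{"gripper": 100, "x": 0, "y": -0.002, "z": -0.02, "spin": 0}, {"gripper": 100, "x": 0, "y": -0.0025, "z": -0.035, "spin": 0}, {"gripper": 100, "x": 0, "y": -0.0025, "z": -0.044, "spin": 0}, {"gripper": 100, "x": 0, "y": -0.0025, "z": -0.044, "spin": 0}, {"gripper": 60, "x": 0, "y": -0.0025, "z": -0.044, "spin": 0}, {"gripper": 60, "x": 0, "y": -0.0025, "z": -0.044, "spin": 0}, {"gripper": 60, "x": 0, "y": -0.0025, "z": -0.044, "spin": 0}, {"gripper": 60, "x": 0, "y": -0.0025, "z": -0.044, "spin": 0}]}}

```text
time_s: 10.2
tool_pos: [0.4309, -0.2809, 0.0421]
eef_rot: [2.121, 2.314, 0.001]
ft_force: [-0.4, 1.2, 5.9]
grip_width: 0.71
```

Run:
```python
from h import *
a=r.camera("top");h=cv2.cvtColor(a,cv2.COLOR_RGB2HSV)
l=((h[...,1]<70)&(h[...,2]>150)).astype(np.uint8);x=np.zeros_like(l);x[168:196,242:275]=l[168:196,242:275]
m=cv2.moments(x,True);print(m["m00"],ray("top",m["m10"]/m["m00"],m["m01"]/m["m00"],.0845))
```

```text
406.0 [ 0.58737878 -0.00718293  0.0845    ]
```

>>> {"api": "step_arm", "payload": {"rows": [{"gripper": 55, "x": 0, "y": 0, "z": 0.03, "spin": 0}, {"gripper": 55, "x": 0, "y": 0, "z": 0.07, "spin": 0}, {"gripper": 55, "x": 0, "y": 0, "z": 0.11, "spin": 0}, {"gripper": 55, "x": 0.016, "y": 0.028, "z": 0.13, "spin": -1}, {"gripper": 55, "x": 0.035, "y": 0.062, "z": 0.13, "spin": -2}, {"gripper": 55, "x": 0.055, "y": 0.097, "z": 0.13, "spin": -2}, {"gripper": 55, "x": 0.075, "y": 0.132, "z": 0.13, "spin": -2}, {"gripper": 55, "x": 0.095, "y": 0.167, "z": 0.13, "spin": -2}, {"gripper": 55, "x": 0.115, "y": 0.202, "z": 0.13, "spin": -2}, {"gripper": 55, "x": 0.135, "y": 0.237, "z": 0.13, "spin": -2}]}}

```text
time_s: 11.08
tool_pos: [0.5654, -0.042, 0.1711]
eef_rot: [2.163, 2.278, 0.0]
ft_force: [0.2, -0.6, -1.9]
grip_width: 0.702
```

>>> {"api": "step_arm", "payload": {"rows": [{"gripper": 55, "x": 0.022, "y": 0.0365, "z": 0, "spin": 0}, {"gripper": 55, "x": 0.022, "y": 0.0365, "z": -0.015, "spin": 0}, {"gripper": 55, "x": 0.022, "y": 0.0365, "z": -0.03, "spin": 0}, {"gripper": 55, "x": 0.022, "y": 0.0365, "z": -0.04, "spin": 0}, {"gripper": 55, "x": 0.022, "y": 0.0365, "z": -0.04, "spin": 0}]}}

```text
time_s: 11.5
tool_pos: [0.5849, -0.0078, 0.1284]
eef_rot: [-2.161, -2.276, 0.006]
ft_force: [-1.5, -0.1, -1.0]
grip_width: 0.708
```

Run:
```python
from h import *
a=r.camera("top");b=r.camera("side");c=lambda i,x,y:cv2.resize(i[y:y+110,x:x+110],None,fx=3.5,fy=3.5,interpolation=2)[:,:,::-1]
cv2.imwrite("pics/m6.png",np.hstack([c(a,205,130),c(b,205,110)]))
```

```text
(no output)
```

View pics/m6.png

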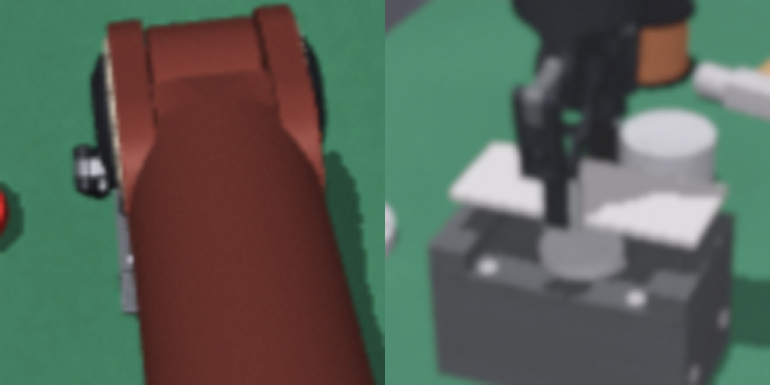

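Run:
```python
from h import *
print(r.read_state()["tool_pos"])
for z in(.115,.119):
    p,q,s=[ray("side",x/3.5+205,y/3.5+110,z)[:2] for x,y in((65,191),(312,246),(342,191))]
    print(z,p.round(4),q.round(4),s.round(4),"len",np.linalg.norm(p-q),"wid",np.linalg.norm(s-q),"centre",((p+s)/2).round(4),"yaw",np.degrees(np.arctan2(*(p-q)[::-1])))
```

```text
[ 0.58661115 -0.00821981  0.13054043]
0.115 [0.6592 0.0175] [0.5044 0.0147] [ 0.5094 -0.0475] len 0.15479636282890064 wid 0.06238110296474149 centre [ 0.5843 -0.015 ] yaw 1.0419838393924055
0.119 [0.6558 0.0233] [0.5024 0.0205] [ 0.5073 -0.0412] len 0.15341883312238677 wid 0.06182597478932029 centre [ 0.5815 -0.0089] yaw 1.0419838393923728
```

The sheet is level above the lands. Its side-view corners put its centre at about (0.582,-0.008), so I'll shift +4 mm in x and lower.

>>> {"api": "step_arm", "payload": {"rows": [{"gripper": 55, "x": 0.004, "y": 0.001, "z": -0.006, "spin": 0}, {"gripper": 55, "x": 0.004, "y": 0.001, "z": -0.012, "spin": 0}, {"gripper": 55, "x": 0.004, "y": 0.001, "z": -0.016, "spin": 0}, {"gripper": 55, "x": 0.004, "y": 0.001, "z": -0.019, "spin": 0}, {"gripper": 55, "x": 0.004, "y": 0.001, "z": -0.0205, "spin": 0}]}}

```text
time_s: 12.02
tool_pos: [0.5906, -0.0064, 0.1094]
eef_rot: [-2.163, -2.278, 0.001]
ft_force: [-0.5, 0.1, -1.5]
grip_width: 0.706
```

>>> {"api": "step_arm", "payload": {"rows": [{"gripper": 55, "x": 0, "y": 0, "z": -0.001, "spin": 0}, {"gripper": 55, "x": 0, "y": 0, "z": -0.002, "spin": 0}, {"gripper": 55, "x": 0, "y": 0, "z": -0.002, "spin": 0}]}}

```text
time_s: 12.27
tool_pos: [0.591, -0.0063, 0.1082]
eef_rot: [2.163, 2.278, 0.0]
ft_force: [-0.3, -0.3, -0.8]
grip_width: 0.706
```

>>> {"api": "step_arm", "payload": {"rows": [{"gripper": 55, "x": 0, "y": 0, "z": -0.001, "spin": 0}, {"gripper": 55, "x": 0, "y": 0, "z": -0.001, "spin": 0}]}}

```text
time_s: 12.43
tool_pos: [0.591, -0.0064, 0.1082]
eef_rot: [2.163, 2.278, 0.0]
ft_force: [-3.2, 0.3, 5.3]
grip_width: 0.706
```

Contact with the lands at +6 N. I'll release and rise.

>>> {"api": "step_arm", "payload": {"rows": [{"gripper": 90, "x": 0, "y": 0, "z": 0, "spin": 0}, {"gripper": 90, "x": 0, "y": 0, "z": 0, "spin": 0}, {"gripper": 90, "x": 0, "y": 0, "z": 0, "spin": 0}, {"gripper": 90, "x": 0, "y": 0, "z": 0.02, "spin": 0}, {"gripper": 90, "x": 0, "y": 0, "z": 0.06, "spin": 0}, {"gripper": 90, "x": 0, "y": 0, "z": 0.09, "spin": 0}, {"gripper": 100, "x": -0.016, "y": 0.03, "z": 0.09, "spin": -3}, {"gripper": 100, "x": -0.034, "y": 0.065, "z": 0.09, "spin": -8}, {"gripper": 100, "x": -0.052, "y": 0.1, "z": 0.09, "spin": -8}, {"gripper": 100, "x": -0.07, "y": 0.135, "z": 0.09, "spin": -8}]}}

```text
time_s: 13.27
tool_pos: [0.5202, 0.1299, 0.1972]
eef_rot: [2.318, 2.12, 0.001]
ft_force: [0.8, 0.9, 0.3]
grip_width: 1.002
```

>>> {"api": "step_arm", "payload": {"rows": [{"gripper": 100, "x": -0.018, "y": 0.034, "z": 0, "spin": 0}, {"gripper": 100, "x": -0.036, "y": 0.068, "z": 0, "spin": 0}, {"gripper": 100, "x": -0.054, "y": 0.102, "z": -0.01, "spin": 0}, {"gripper": 100, "x": -0.0665, "y": 0.1245, "z": -0.04, "spin": 0}, {"gripper": 100, "x": -0.0665, "y": 0.1245, "z": -0.08, "spin": 0}, {"gripper": 100, "x": -0.0665, "y": 0.1245, "z": -0.1, "spin": 0}, {"gripper": 100, "x": -0.0665, "y": 0.1245, "z": -0.1, "spin": 0}, {"gripper": 100, "x": -0.0665, "y": 0.1245, "z": -0.1, "spin": 0}]}}

```text
time_s: 13.93
tool_pos: [0.4542, 0.2529, 0.0963]
eef_rot: [-2.317, -2.122, 0.003]
ft_force: [0.6, -0.6, 0.6]
grip_width: 1.0
```

Run:
```python
from h import *
s=r.read_state();R=cv2.Rodrigues(s["eef_rot"])[0];print(s["tool_pos"],s["grip_width"],"jaw",np.degrees(np.arctan2(R[1,0],R[0,0])))
a=r.camera("top");b=r.camera("side");c=lambda i,x,y:cv2.resize(i[y:y+100,x:x+130],None,fx=3,fy=3,interpolation=2)[:,:,::-1]
cv2.imwrite("pics/m7.png",np.vstack([np.hstack([c(a,205,130),c(a,95,195)]),np.hstack([c(b,205,120),c(b,205,260)])]))
im=a[:,:,::-1].copy();hsv=cv2.cvtColor(im,cv2.COLOR_BGR2HSV);l=((hsv[...,1]<60)&(hsv[...,2]>140)).astype(np.uint8)*255
q=cv2.boxPoints(cv2.minAreaRect(blob(im,l,(230,135,292,228))));W=np.array([ray("top",*p,.102)[:2] for p in q]);print("sheet",q.round(1).tolist(),W.round(4).tolist(),W.mean(0))
```

```text
[0.45417198 0.25291246 0.0963415 ] 1.0001492036319841 jaw 84.96920532947514
sheet [[236.8000030517578, 147.0], [273.8999938964844, 144.3000030517578], [279.0, 213.10000610351562], [241.89999389648438, 215.8000030517578]] [[0.6627, 0.0395], [0.6675, -0.0431], [0.5143, -0.0507], [0.51, 0.0309]] [ 0.58861853 -0.0058387 ]
```

View pics/m7.png

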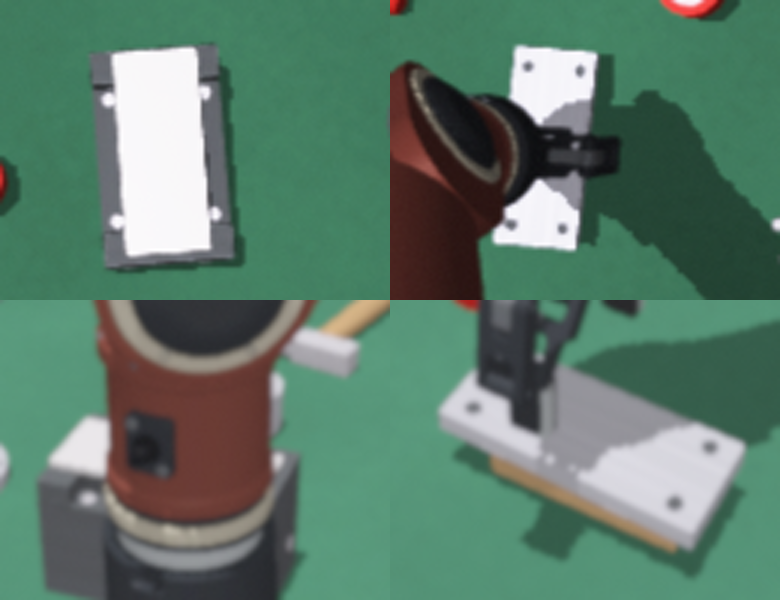

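The sheet lies flat on both lands, centred within about 3 mm (corner outline (112,53) to (210,250)). The jaws straddle the plate. I'll grip it high so the fingertips don't pass its underside.

>>> {"api": "step_arm", "payload": {"rows": [{"gripper": 100, "x": -0.003, "y": -0.0005, "z": -0.02, "spin": 0}, {"gripper": 100, "x": -0.003, "y": -0.0005, "z": -0.04, "spin": 0}, {"gripper": 100, "x": -0.003, "y": -0.0005, "z": -0.05, "spin": 0}, {"gripper": 100, "x": -0.003, "y": -0.0005, "z": -0.05, "spin": 0}, {"gripper": 55, "x": -0.003, "y": -0.0005, "z": -0.05, "spin": 0}, {"gripper": 55, "x": -0.003, "y": -0.0005, "z": -0.05, "spin": 0}, {"gripper": 55, "x": -0.003, "y": -0.0005, "z": -0.05, "spin": 0}, {"gripper": 55, "x": -0.003, "y": -0.0005, "z": -0.05, "spin": 0}], "squeeze": 60}}

```text
time_s: 14.7
tool_pos: [0.4524, 0.2527, 0.0487]
eef_rot: [2.317, 2.12, 0.004]
ft_force: [-0.6, -1.6, 5.5]
grip_width: 0.703
```

>>> {"api": "step_arm", "payload": {"rows": [{"gripper": 55, "x": 0, "y": 0, "z": 0.03, "spin": 0}, {"gripper": 55, "x": 0, "y": 0, "z": 0.065, "spin": 0}, {"gripper": 55, "x": 0, "y": 0, "z": 0.1, "spin": 0}, {"gripper": 55, "x": 0.012, "y": -0.024, "z": 0.12, "spin": 3}, {"gripper": 55, "x": 0.03, "y": -0.058, "z": 0.13, "spin": 6}, {"gripper": 55, "x": 0.048, "y": -0.092, "z": 0.13, "spin": 8.5}, {"gripper": 55, "x": 0.066, "y": -0.126, "z": 0.13, "spin": 8.5}, {"gripper": 55, "x": 0.084, "y": -0.16, "z": 0.13, "spin": 8.5}, {"gripper": 55, "x": 0.102, "y": -0.194, "z": 0.13, "spin": 8.5}, {"gripper": 55, "x": 0.12, "y": -0.228, "z": 0.13, "spin": 8.5}]}}

```text
time_s: 15.53
tool_pos: [0.5713, 0.0227, 0.1771]
eef_rot: [-2.153, -2.287, 0.001]
ft_force: [1.3, 0.4, -4.9]
grip_width: 0.708
```

>>> {"api": "step_arm", "payload": {"rows": [{"gripper": 55, "x": 0.016, "y": -0.031, "z": 0, "spin": 0}, {"gripper": 55, "x": 0.016, "y": -0.031, "z": -0.015, "spin": 0}, {"gripper": 55, "x": 0.016, "y": -0.031, "z": -0.03, "spin": 0}, {"gripper": 55, "x": 0.016, "y": -0.031, "z": -0.035, "spin": 0}, {"gripper": 55, "x": 0.016, "y": -0.031, "z": -0.035, "spin": 0}]}}

```text
time_s: 15.95
tool_pos: [0.5855, -0.0061, 0.1403]
eef_rot: [-2.15, -2.285, 0.005]
ft_force: [-0.0, 1.1, -3.6]
grip_width: 0.707
```

Run:
```python
from h import *
a=r.camera("top");b=r.camera("side");c=lambda i,x,y:cv2.resize(i[y:y+110,x:x+150],None,fx=5,fy=5,interpolation=2)[:,:,::-1]
cv2.imwrite("pics/m8.png",c(b,190,110))
s=r.read_state();R=cv2.Rodrigues(s["eef_rot"])[0];print(s["tool_pos"],s["grip_width"],"jaw",np.degrees(np.arctan2(R[1,0],R[0,0])))
```

```text
[ 0.58729562 -0.00556802  0.14227956] 0.70793703761171 jaw 93.5476142826015
```

View pics/m8.png

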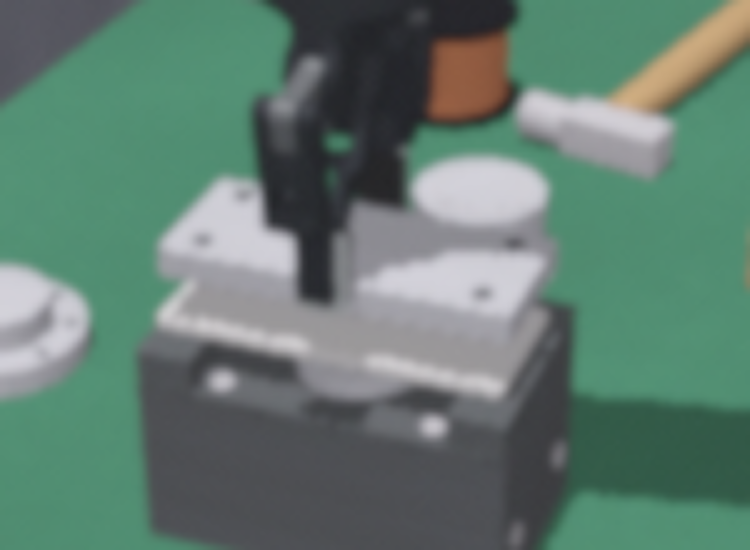

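Run:
```python
from h import *
z=.1376
p,q,s,t=[ray("side",x/5+190,y/5+110,z)[:2] for x,y in((158,247),(510,318),(555,243),(225,177))]
print(p,q,s,t,np.linalg.norm(p-q),np.linalg.norm(s-q),(p+s)/2,(q+t)/2)
p,q,s=[ray("side",x/5+190,y/5+110,.102)[:2] for x,y in((156,318),(502,385),(548,310))]
print("sheet",np.linalg.norm(p-q),np.linalg.norm(s-q),(p+s)/2)
```

```text
[0.65310659 0.03389154] [0.50470856 0.02734122] [ 0.50852375 -0.03212989] [ 0.65551276 -0.02881566] 0.14854253177382526 0.05959336444962338 [0.58081517 0.00088082] [ 0.58011066 -0.00073722]
sheet 0.14862080522468693 0.05895000905771824 [ 0.58473207 -0.00257887]
```

The plate is level over the sheet, with the fingertip (315,300) at its underside, and it sits about 3–4 mm short in x. I'll shift by 3 mm and lower.

>>> {"api": "step_arm", "payload": {"rows": [{"gripper": 55, "x": 0.003, "y": -0.001, "z": -0.006, "spin": 0}, {"gripper": 55, "x": 0.003, "y": -0.001, "z": -0.011, "spin": 0}, {"gripper": 55, "x": 0.003, "y": -0.001, "z": -0.015, "spin": 0}, {"gripper": 55, "x": 0.003, "y": -0.001, "z": -0.018, "spin": 0}, {"gripper": 55, "x": 0.003, "y": -0.001, "z": -0.018, "spin": 0}]}}

```text
time_s: 16.47
tool_pos: [0.5898, -0.0073, 0.1231]
eef_rot: [-2.152, -2.287, 0.002]
ft_force: [-0.8, -0.5, -4.0]
grip_width: 0.709
```

>>> {"api": "step_arm", "payload": {"rows": [{"gripper": 55, "x": 0, "y": 0, "z": -0.001, "spin": 0}, {"gripper": 55, "x": 0, "y": 0, "z": -0.002, "spin": 0}]}}

```text
time_s: 16.63
tool_pos: [0.5906, -0.0073, 0.122]
eef_rot: [2.153, 2.287, 0.0]
ft_force: [-0.3, -0.3, -3.2]
grip_width: 0.711
```

>>> {"api": "step_arm", "payload": {"rows": [{"gripper": 55, "x": 0, "y": 0, "z": -0.0005, "spin": 0}, {"gripper": 55, "x": 0, "y": 0, "z": -0.001, "spin": 0}]}}

```text
time_s: 16.8
tool_pos: [0.5905, -0.0073, 0.121]
eef_rot: [2.153, 2.288, 0.0]
ft_force: [0.3, -0.5, -5.2]
grip_width: 0.707
```

>>> {"api": "step_arm", "payload": {"rows": [{"gripper": 55, "x": 0, "y": 0, "z": -0.0005, "spin": 0}, {"gripper": 55, "x": 0, "y": 0, "z": -0.001, "spin": 0}]}}

```text
time_s: 16.97
tool_pos: [0.5905, -0.0073, 0.1208]
eef_rot: [2.153, 2.287, 0.0]
ft_force: [-2.3, -1.0, 3.9]
grip_width: 0.71
```

Contact at +9 N. I'll release, rise straight up and clear the view.

>>> {"api": "step_arm", "payload": {"rows": [{"gripper": 90, "x": 0, "y": 0, "z": 0, "spin": 0}, {"gripper": 90, "x": 0, "y": 0, "z": 0, "spin": 0}, {"gripper": 90, "x": 0, "y": 0, "z": 0, "spin": 0}, {"gripper": 90, "x": 0, "y": 0, "z": 0.02, "spin": 0}, {"gripper": 90, "x": 0, "y": 0, "z": 0.06, "spin": 0}, {"gripper": 90, "x": 0, "y": 0, "z": 0.1, "spin": 0}, {"gripper": 90, "x": -0.02, "y": -0.036, "z": 0.1, "spin": 0}, {"gripper": 90, "x": -0.04, "y": -0.072, "z": 0.1, "spin": 0}, {"gripper": 90, "x": -0.06, "y": -0.108, "z": 0.1, "spin": 0}, {"gripper": 90, "x": -0.08, "y": -0.144, "z": 0.1, "spin": 0}]}}

```text
time_s: 17.8
tool_pos: [0.5099, -0.1527, 0.2207]
eef_rot: [2.151, 2.287, 0.001]
ft_force: [0.4, -0.5, -0.5]
grip_width: 0.898
```

>>> {"api": "step_arm", "payload": {"rows": [{"gripper": 90, "x": -0.02, "y": -0.036, "z": 0, "spin": 0}, {"gripper": 90, "x": -0.04, "y": -0.072, "z": 0, "spin": 0}, {"gripper": 90, "x": -0.06, "y": -0.108, "z": 0, "spin": 0}, {"gripper": 90, "x": -0.06, "y": -0.108, "z": 0, "spin": 0}, {"gripper": 90, "x": -0.06, "y": -0.108, "z": 0, "spin": 0}]}}

```text
time_s: 18.22
tool_pos: [0.4487, -0.2629, 0.2203]
eef_rot: [2.161, 2.278, -0.002]
ft_force: [0.2, 0.3, 0.2]
grip_width: 0.9
```

Run:
```python
from h import *
a=r.camera("top");b=r.camera("side");c=lambda i,x,y:cv2.resize(i[y:y+110,x:x+130],None,fx=3,fy=3,interpolation=2)[:,:,::-1]
cv2.imwrite("pics/m9.png",np.hstack([c(a,195,125),c(b,195,110)]))
im=a[:,:,::-1].copy();hsv=cv2.cvtColor(im,cv2.COLOR_BGR2HSV);l=((hsv[...,1]<60)&(hsv[...,2]>140)).astype(np.uint8)*255
q=cv2.boxPoints(cv2.minAreaRect(blob(im,l,(230,135,292,228))));W=np.array([ray("top",*p,.116)[:2] for p in q]);print("plate",W.round(4).tolist(),W.mean(0))
```

```text
plate [[0.6626, 0.0394], [0.6674, -0.0421], [0.5155, -0.0496], [0.5112, 0.0308]] [ 0.58914522 -0.00539229]
```

View pics/m9.png

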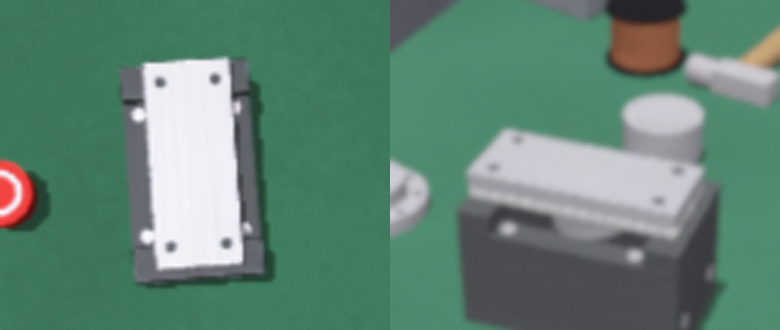

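The stack is square and flat on both lands. The plate centre is about (0.589,-0.005) and the bore about (0.5865,-0.007), so roughly 3 mm off against the 12 mm limit. Handing in.

```bash
python3 -c "
from rig import r
print(r.hand_in())"
```

```text
the job is handed in; nothing more can be done
None
```

I pressed the bushing home, put the sheet across the two lands, stacked the plate on the sheet, and handed the job in at about 18 s. No verdict was reported.

- **Bushing:** I pushed it with the fingers shut at about 9–10 N. The fingers then stopped at TCP z = 0.1065 m while the force rose to 24 N, and I stopped there. That puts the bushing's top about 4.5 mm above the face, within the 2–8 mm expected. Its measured centre was within about 1–2 mm of the bore.
- **Sheet:** The top picture shows it flat on both lands, with its centre about 2–3 mm from the bore.
- **Plate:** It lies flat on the sheet, with its centre about 3 mm from the bore and its long axis along the block by eye. It was released, and the arm ended about 0.3 m away, touching nothing.
- **Disagreements:** The side and top views differed by about 3–4 mm in x and y for the sheet. I took the top view, and either reading is well inside the 12 mm limit.
- **Parts to leave:** I never reached for the wide bushing, the wrench or the flange, but I did not measure their positions again at the end.

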